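# Tip a ring clamp in under the roof of a half-covered tool till

## Robot

A 6-joint arm with a two-finger parallel gripper is mounted at the origin on a cart in front of the work surface, level with it; the furniture and walls round the work are solid. World frame = base frame: x ahead of the robot, y to its left, z up, the work surface at z = 0. Lengths are in mm, angles in rad, forces in N, time in s.
With the tool pointing down it reaches from about 300 to 775 mm from the base axis. Payload 14.6 kg.
Tool frame: the origin (TCP) lies between the finger pads; the fingertips stand 11 mm ahead of it and the grasp point (between the pads) lies 8 mm behind it; z points along the fingers, y is the direction in which the jaws open and shut (so a half turn about z gives the same grasp; the last joint's range is limited). The gripper opens to 94 mm and grips with 3 to 60 N. Pads are 16 mm wide; open, the fingers measure 119 mm over their backs; the gripper's body (75 mm by 177 mm) begins 78 mm behind the grasp point.
Start: joints at [-1.212, 0.3, 1.521, -0, 1.321, -0.067], TCP at [227.169, -500.883, 216.446] pointing down, gripper open.
Joint ranges: [-3.03, 3.03], [-0.79, 2.21], [0.23, 2.52], [-1.04, 4.18], [0, 3.07], [-2.55, 2.55]. Speed limits (rad/s): [2.22, 2.22, 2.57, 3.14, 3.14, 3.14].

## Interface

Orientations are given as [roll, pitch, yaw] about the fixed x, y, z axes, in that order (R = Rz(yaw) Ry(pitch) Rx(roll)).
In Python, from cell import * gives the robot as it stands.
- The arm moves only by the tool arm_command, never from a script. Its argument "deltas" is a list of rows, each an object with "xyz": the shift along the world's x, y, z in m, a list of three; "turn": the turn, a rotation vector about the world's x, y, z in rad, a list of three. A call has 1 to 12 rows; each row shifts and turns the commanded pose from where the row before left it; what a row does not reach is not made up. A row lasts 1/8 s, in which the tool goes at most 62.5 mm and 10.7 degrees, less where a joint would pass 70% of its speed; a pose out of reach is approached as far as the arm can. A call with a gripper value outside its range is refused whole. "gripper" is the closure, from 0 (fully open) to 1 (shut), set as the call begins (left out, the last holds). The fingers move at their own pace and stop on an object; "force" is the grip in N (left out, the last holds). Time passes only in rows, so rows that do not move let the fingers close. It gives the time, the measured TCP pose, the force and the opening at its end, in the units of the state.
- read_state(): the state, without advancing time (a new reading comes with each control period).
- camera(name): name is "side" or "top"; returns a dict with "color" (384x512x3 uint8, red, green, blue), "fx", "fy", "cx", "cy" (pixels), "rvec" (rotation vector, rad) and "tvec" (3), from world to camera coordinates, as OpenCV has them. Camera axes: x right, y down, z forward; pixel columns grow to the right and rows downward; lengths in mm; the calibration is good to about 2 mm. A picture is of the moment at which its call begins. There is no depth.
- sign_off(): hands the job in, once; it reports no verdict.
The state is a dict: "clock": time; "joints": joint angles; "qd": joint speeds; "effort": joint torques, N m; "eef_pos": TCP position; "eef_rot": TCP orientation; "wrist_force": force on the tool from outside, world axes, zero at the start; "moment": the same for the moment, N m; "finger_gap": finger opening in mm.
Only numpy, scipy, OpenCV 4.12 (cv2) and the standard library are available. Lean on these libraries where they do the work, as an engineer would, in place of code of your own. Each camera call takes 0.05 s, during which the arm holds its last target.

## Task

Put the wooden ring clamp away in the half-roofed wooden till. Lift it out of its two-saddle rest by the waist, lay it flat on the bare bench, let go and take it again near one end; then tip it, pass its free end through the till's opening and in under the roof, and lower the held end until the clamp lies flat and lengthwise on the till's floor. Never let it drop, and leave the tin, the brass weight and the matchbox behind the till alone.

Things in the scene. Friction and masses are not known exactly. Their poses are not given: they have to be found in the camera images.
- ring_clamp: Spindle-shaped wooden ring clamp, band round its waist, 0.07 kg, usable either way round. 122 mm long along its y (y = -60 to +62), 25 mm high; 27 mm wide (x) at the waist, 24 mm at 30 mm from the middle, about 19 mm at the ends, whose underside stands about 3 mm clear of a floor. Origin: middle of the underside; z up. Starts lying in the rest.
- clamp_mid (a point): Centre of the ring clamp, 12.3 mm above its origin; same axes as the clamp.
- tool_rest: Low dark wooden rest fixed to the bench, base 46 x 130 x 10 mm, long along its y; origin: centre of the underside. The clamp lies on the base, its y along the rest's y. From 27 to 63 mm either side of the middle two cheeks, 30 mm apart, 37.5 mm above the bench, flank the clamp's ends, so that only the middle 54 mm is open to fingers.
- tool_till: Half-roofed wooden tray fixed to the bench, 168 (x) x 108 (y) mm, walls 4 mm. Origin: centre of the underside, z up. Inside x -80..80, y -50..50 mm, floor 6 mm above the bench. Flat roof over x -84..+12 mm, underside 60, top 64 mm above the bench. From x = +12 to +80 it is open above: 68 x 100 mm, shorter than the clamp. There the side walls and the end wall (x = +82) rise to 42 mm.
- till_floor (a point): Centre of the till's inner floor, on its surface; axes of the till.
- till_roof_edge (a point): Middle of the roof's free edge, at its underside (till x = +12, y = 0, z = 60 mm); axes of the till.
- clear_bench (a point): A point on the bench top, left of the till, that is always clear: nothing stands within 80 mm of it along world x or 60 mm along world y. A handy spot to lay the clamp along world x; any other bare bench will do.
- tin_back: Bystander: round grey tin, 60 mm across, 36 mm high; origin at the centre of its underside. Leave alone.
- brass_weight_1: Bystander: brass weight with a knob, 32 mm across, 30 mm high; origin at the centre of its underside. Leave alone.
- matchbox: Bystander: red matchbox, 36 x 52 x 15 mm; origin at the centre of its underside. Leave alone.

How it is judged (in metres and radians):
On the way, in this order (a step that is already met when the one before it is completed fails the run):
1. the ring clamp has been lifted clear of the rest (height (world z) of clamp_mid above 0.06 m), for 0.1 s.
2. the ring clamp lies flat on the bare bench, let go (height (world z) of clamp_mid below 0.016 m and angle between clamp_mid's own y axis and vertical between 1.45 and 1.69 rad and contact force between the fingers and ring_clamp below 0.05 N and linear speed of ring_clamp below 0.03 m/s), for 0.2 s.
At the end, for the whole second after the job is handed in: The clamp rests on the till's floor: its centre within 30 mm lengthwise and 40 mm crosswise of the till's middle, 10 to 26 mm above the bench, long axis level within 0.1 rad and within 0.4 rad of the till's length. Tin, weight and matchbox within 30 mm of where they stood (x of clamp_mid in the frame of tool_till between -0.03 and 0.03 m and y of clamp_mid in the frame of tool_till between -0.04 and 0.04 m and z of clamp_mid in the frame of tool_till between 0.01 and 0.026 m and angle between clamp_mid's own y axis and vertical between 1.47 and 1.67 rad and angle between the y axis of ring_clamp and the x axis of tool_till, either way round below 0.4 rad and linear speed of ring_clamp below 0.02 m/s and angular speed of ring_clamp below 0.2 rad/s and distance of each of tin_back, brass_weight_1, matchbox from where it was at the start of the episode below 0.03 m); the robot touches nothing.
It fails at once if the clamp is let go while raised (centre more than 50 mm above the bench) or while tipped more than 0.35 rad (contact force between the fingers and ring_clamp below 0.02 N and (height (world z) of clamp_mid above 0.05 m or angle between clamp_mid's own y axis and vertical below 1.22 rad or angle between clamp_mid's own y axis and vertical above 1.92 rad)).
It fails at once if the tin is pushed more than 30 mm (distance of tin_back from where it was at the start of the episode above 0.03 m).
It fails at once if the weight is pushed more than 30 mm (distance of brass_weight_1 from where it was at the start of the episode above 0.03 m).
It fails at once if the matchbox is pushed more than 30 mm (distance of matchbox from where it was at the start of the episode above 0.03 m).
It also fails if it takes over 45 s, if anything falls off the work surface, if the arm or the gripper's body presses on something with over 40 N, if the wrist force passes 120 N, or if a joint passes its speed limit or range.

## Working session

There is one attempt and no reset: what is moved stays moved. The work goes in short steps, Python scripts to look and compute and a tool call to move; the robot and the scene stay as the last step left them, time stands still between calls to the robot, and variables do not carry over. Pictures are saved under pics/ and viewed, and the job is handed in when it is done.

Besides the shell and the picture viewer there is one more tool, called after "Call:" as a command line: name --argument value ..., lists and objects as JSON in quotes. arm_command: Moves the arm, as the interface text tells. Its arguments: {"type":"object","properties":{"deltas":{"type":"array","items":{"type":"object","properties":{"xyz":{"type":"array","items":{"type":"number"}},"turn":{"type":"array","items":{"type":"number"}}}}},"gripper":{"type":"number"},"force":{"type":"number"}},"required":["deltas"]}

```bash
mkdir -p pics; cat > h.py <<'E'
from cell import *
import numpy as np, cv2
def snap(n,f):
    c=camera(n); cv2.imwrite('pics/'+f,cv2.cvtColor(c['color'],cv2.COLOR_RGB2BGR)); return c
def ray(c,u,v,z):
    R=cv2.Rodrigues(np.array(c['rvec'],float))[0]; t=np.array(c['tvec'],float).ravel()
    o=-R.T@t; d=R.T@np.array([(u-c['cx'])/c['fx'],(v-c['cy'])/c['fy'],1])
    return o+d*(z-o[2])/d[2]
def proj(c,p):
    R=cv2.Rodrigues(np.array(c['rvec'],float))[0]; q=R@np.array(p,float)+np.array(c['tvec'],float).ravel()
    return np.array([c['fx']*q[0]/q[2]+c['cx'],c['fy']*q[1]/q[2]+c['cy']])
E
python3 - <<'E'
from h import *
for n in('top','side'):
    c=snap(n,n+'0.png'); R=cv2.Rodrigues(np.array(c['rvec'],float))[0]
    print(n,-R.T@np.array(c['tvec'],float).ravel(),R.round(3),c['fx'],c['cx'],c['cy'])
s=read_state();print(s)
E
```

```text
top [ 347.22733216  324.85242845 1025.87915463] [[-0.02  -1.    -0.001]
 [-0.971  0.02  -0.238]
 [ 0.238 -0.004 -0.971]] 476.1306223708553 254.42098142350488 186.6997868193824
side [ 344.65486243 1075.18638436  513.72388169] [[-0.96  -0.279 -0.025]
 [-0.124  0.502 -0.856]
 [ 0.251 -0.819 -0.517]] 456.3269151912556 257.3281640084327 189.42213783169726
{'clock': 0.1, 'joints': array([-1.21159665e+00,  3.00410277e-01,  1.52145397e+00, -5.30145691e-06,
        1.32070317e+00, -6.65607454e-02]), 'qd': array([ 0.00026808, -0.00082774, -0.00105045, -0.00047625, -0.00100381,
       -0.00185187]), 'effort': array([ 2.23820214e-03, -5.32639539e+01, -3.53278828e+01,  7.10363220e-02,
        2.35344912e-02, -8.17948444e-05]), 'eef_pos': array([ 227.10306524, -500.70486668,  215.97345959]), 'eef_rot': array([-3.14061971e+00, -5.97089745e-05,  4.25761712e-01]), 'wrist_force': array([-0.62916694, -0.22877011, -0.23331381]), 'moment': array([ 0.03994133, -0.01559988, -0.00303132]), 'finger_gap': 93.76162116212114}
```

View pics/top0.png

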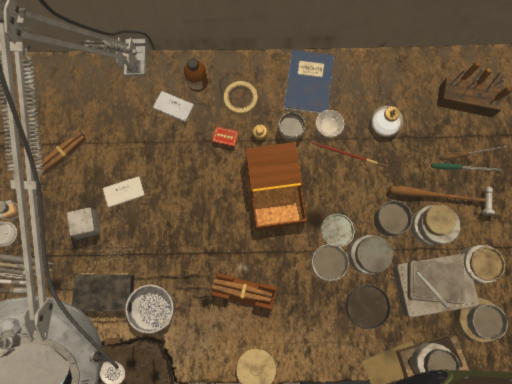

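View pics/side0.png

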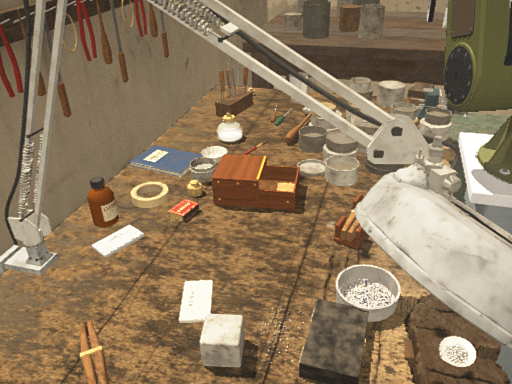

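```bash
python3 - <<'E'
import cv2
i=cv2.imread('pics/top0.png')
cv2.imwrite('pics/t0z.png',cv2.resize(i[115:315,190:340],None,fx=4,fy=3*4/3,interpolation=cv2.INTER_CUBIC)[:600*4//3][:800])
a=cv2.resize(i[135:235,230:320],None,fx=6,fy=6,interpolation=cv2.INTER_CUBIC);cv2.imwrite('pics/t0till.png',a)
a=cv2.resize(i[265:320,200:290],None,fx=8,fy=8,interpolation=cv2.INTER_CUBIC);cv2.imwrite('pics/t0rest.png',a)
E
```

```text
(no output)
```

View pics/t0till.png

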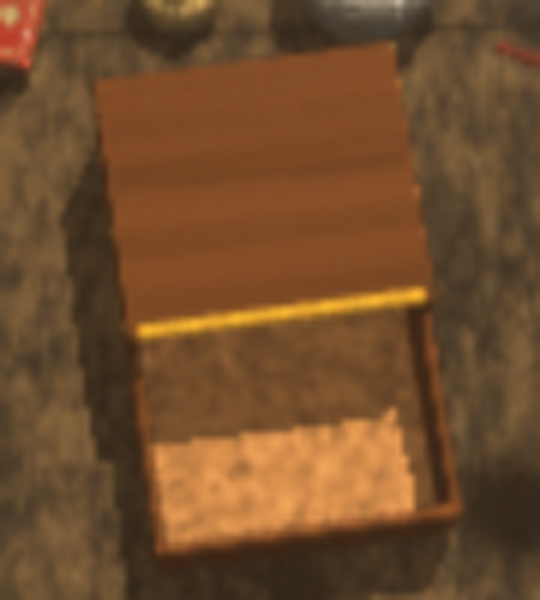

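View pics/t0rest.png

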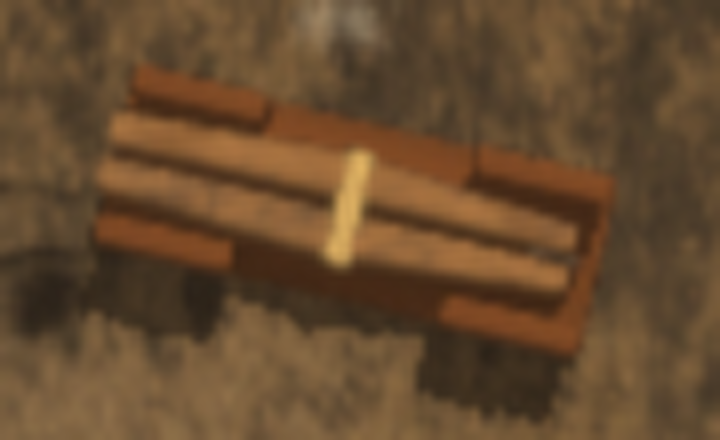

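```bash
python3 - <<'E'
from h import *
c=camera('top')
T=lambda p,z,s,o:ray(c,(p[0]+.5)/s-.5+o[0],(p[1]+.5)/s-.5+o[1],z)
t=(6,(230,135)); r=(8,(200,265))
roof=[T(p,64,*t)[:2] for p in[(97,82),(393,44),(428,292),(135,330)]]
end=[T(p,42,*t)[:2] for p in[(460,515),(158,555)]]
A=np.array(roof);E=np.array(end);print(A.round(1),E.round(1))
print('dims',np.linalg.norm(A[0]-A[1]),np.linalg.norm(A[1]-A[2]),np.linalg.norm(A[2]-A[3]),np.linalg.norm(A[3]-A[0]),np.linalg.norm(E[0]-E[1]))
far=(A[0]+A[1])/2;ed=(A[2]+A[3])/2;ee=E.mean(0)
ax=ee-far;L=np.linalg.norm(ax);ax/=L;print('len168?',L,'axis',ax,np.degrees(np.arctan2(ax[1],ax[0])),'roof96',np.dot(ed-far,ax))
w=A[1]-A[0];print('side dir',w/np.linalg.norm(w))
print('centre',(far+ee)/2, 'edge',ed)
K=np.array([T(p,37.5,*r)[:2] for p in[(135,65),(613,180),(575,355),(97,240)]]);print('rest',K.round(1),K.mean(0),np.linalg.norm(K[0]-K[1]),np.linalg.norm(K[1]-K[2]))
d=K[1]-K[0]+K[2]-K[3];print('rest yaw',np.arctan2(d[1],d[0]))
a=T((108,155),22,*r);b=T((573,262),22,*r);print('clamp',a,b,(a+b)/2,np.linalg.norm(a-b));print('band',T((350,208),35,*r))
for n,u,v,z in[('match',225,137,15),('weight',260,132,30),('tin',291,126,36)]:print(n,ray(c,u,v,z))
for p in [(345,400,0),(430,400,0)]:print(proj(c,p))
E
```

```text
[[667.  337.8]
 [679.  232.5]
 [588.1 224.1]
 [576.6 326. ]] [[513.3 214.1]
 [501.4 319.6]]
dims 105.90169201965968 91.33111643428424 102.6180207488056 91.17438830965754 106.18652887544738
len168? 166.71560264165578 axis [-0.99397511 -0.109606  ] -173.70739621050794 roof96 91.237945835528
side dir [ 0.11316334 -0.9935764 ]
centre [590.17376327 276.00424026] edge [582.35021421 275.05783718]
rest [[409.6 402.4]
 [378.3 281. ]
 [335.5 291.9]
 [366.1 412.1]] [372.38057738 346.83815274] 125.33597392458688 44.210749637917466
rest yaw -1.8218206180127172
clamp [387.79166621 410.60402607  22.        ] [358.41722819 291.23349315  22.        ] [373.1044472  350.91875961  22.        ] 122.93161407706809
band [372.79612414 347.96852772  35.        ]
match [710.7957315  384.52306622  15.        ]
weight [715.49913982 306.03437834  30.        ]
tin [725.89769332 237.3541623   36.        ]
[219.02668616 305.11302113]
[218.92000794 264.06838064]
```

```bash
python3 - <<'E'
from h import *
T=camera('top');S=camera('side')
def P(c):
    R=cv2.Rodrigues(np.array(c['rvec'],float))[0];K=np.array([[c['fx'],0,c['cx']],[0,c['fy'],c['cy']],[0,0,1]]);return K@np.c_[R,np.array(c['tvec'],float).ravel()]
def tri(a,b):
    X=cv2.triangulatePoints(P(T),P(S),np.array(a,float).reshape(2,1),np.array(b,float).reshape(2,1));X=(X[:3]/X[3]).ravel();return X,proj(T,X)-a,proj(S,X)-b
for a,b in[((33,285),(408,175)),((35,230),(385,130)),((15,20),(160,5)),((130,50),(35,240)),((40,340),(450,245))]:print(tri(a,b))
# till check in side
for p in[(64,-84,54),(64,-84,-54),(64,12,54),(64,12,-54),(42,84,54),(42,84,-54)]:
    z,x,y=p;ax=np.array([-.9937,-.112]);ay=np.array([.112,-.9937]);w=np.array([590.2,276])+x*ax+y*ay
    print(p,w.round(),proj(S,[*w,z]).round(1),proj(T,[*w,z]).round(1))
i=cv2.imread('pics/side0.png');cv2.imwrite('pics/s0till.png',cv2.resize(i[140:260,200:320],None,fx=5,fy=5,interpolation=cv2.INTER_CUBIC))
E
```

```text
(array([350.08917224, 660.15224593, 293.39037595]), array([-2.63500953, 20.99630996]), array([-34.37340581,  -6.17863382]))
(array([402.9868919 , 644.60554324, 341.33949938]), array([-5.72755173, 37.60733709]), array([-59.34795348, -16.52786718]))
(array([653.3661708 , 611.44028031, 467.68009367]), array([12.80788096, 43.51608493]), array([-60.16367647, -35.40569989]))
(array([898.8207416 , 591.47485113,  54.71953878]), array([1.65406411, 3.9043017 ]), array([-5.64872314, -2.48031799]))
(array([282.19436622, 673.03940443, 222.46325283]), array([-1.29738138,  9.5533128 ]), array([-16.33300939,  -1.4537063 ]))
(64, -84, 54) [680. 232.] [223.2 153.1] [295.4 141.6]
(64, -84, -54) [668. 339.] [210.6 177.1] [245.1 148. ]
(64, 12, 54) [584. 221.] [266.2 155.5] [302.5 185. ]
(64, 12, -54) [572. 328.] [257.8 180.1] [251.  191.7]
(42, 84, 54) [513. 213.] [299.  166.4] [306.8 220.6]
(42, 84, -54) [501. 320.] [294.  192.1] [255.6 227.4]
```

View pics/s0till.png

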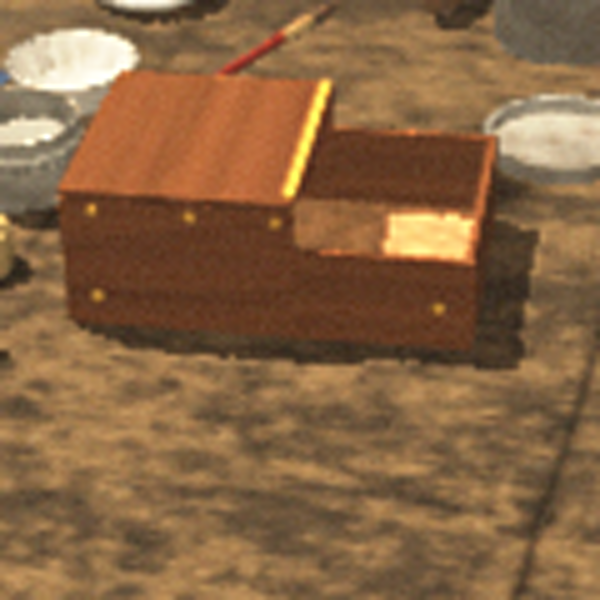

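```bash
python3 - <<'E'
from h import *
T=camera('top');S=camera('side')
for p in[(0,0,0),(0,0,400),(227,-500,216),(227,-500,350),(430,-60,0),(430,-60,216),(120,-260,500)]:print(p,proj(T,p).round(),proj(S,p).round())
E
```

```text
(0, 0, 0) [428. 486.] [535. 165.]
(0, 0, 400) [555. 620.] [596. -25.]
(227, -500, 216) [772. 370.] [438.  21.]
(227, -500, 350) [879. 384.] [446. -27.]
(430, -60, 0) [434. 260.] [350. 137.]
(430, -60, 216) [481. 248.] [357.  55.]
(120, -260, 500) [866. 533.] [515. -86.]
```

Call:
arm_command --deltas '[{"xyz": [0.02, 0.044, 0]}, {"xyz": [0.02, 0.044, 0]}, {"xyz": [0.02, 0.044, 0]}, {"xyz": [0.02, 0.044, 0]}, {"xyz": [0.02, 0.044, 0]}, {"xyz": [0.02, 0.044, 0]}, {"xyz": [0.02, 0.044, 0]}, {"xyz": [0.02, 0.044, 0]}, {"xyz": [0.02, 0.044, 0]}, {"xyz": [0.02, 0.044, 0]}]' --gripper 0 --force 25

```text
validation failed for argument at $.de...
```

Call:
arm_command --deltas '[{"xyz": [-0.006, 0.045, 0], "turn": [0, 0, 0.099]}, {"xyz": [-0.006, 0.045, 0], "turn": [0, 0, 0.099]}, {"xyz": [-0.006, 0.045, 0], "turn": [0, 0, 0.099]}, {"xyz": [-0.006, 0.045, 0], "turn": [0, 0, 0.099]}, {"xyz": [-0.006, 0.045, 0], "turn": [0, 0, 0.099]}, {"xyz": [-0.006, 0.045, 0], "turn": [0, 0, 0.099]}, {"xyz": [-0.006, 0.045, -0.01], "turn": [0, 0, 0.099]}, {"xyz": [-0.006, 0.045, -0.02], "turn": [0, 0, 0.099]}, {"xyz": [-0.006, 0.045, -0.03], "turn": [0, 0, 0.099]}, {"xyz": [0, 0, 0]}]'

```text
validation failed for argument at $.de...
```

Call:
arm_command --deltas '[{"xyz": [0.02, 0.044, 0.0], "turn": [0.0, 0.0, 0.0]}, {"xyz": [0.02, 0.044, 0.0], "turn": [0.0, 0.0, 0.0]}, {"xyz": [0.02, 0.044, 0.0], "turn": [0.0, 0.0, 0.0]}, {"xyz": [0.02, 0.044, 0.0], "turn": [0.0, 0.0, 0.0]}, {"xyz": [0.02, 0.044, 0.0], "turn": [0.0, 0.0, 0.0]}, {"xyz": [0.02, 0.044, 0.0], "turn": [0.0, 0.0, 0.0]}, {"xyz": [0.02, 0.044, 0.0], "turn": [0.0, 0.0, 0.0]}, {"xyz": [0.02, 0.044, 0.0], "turn": [0.0, 0.0, 0.0]}, {"xyz": [0.02, 0.044, 0.0], "turn": [0.0, 0.0, 0.0]}, {"xyz": [0.02, 0.044, 0.0], "turn": [0.0, 0.0, 0.0]}]' --gripper 0 --force 25

```text
clock: 1.6
eef_pos: [427.6, -59.3, 216.7]
eef_rot: [3.141, -0.0, 0.426]
wrist_force: [0.8, -0.8, -0.1]
finger_gap: 93.9
```

Call:
arm_command --deltas '[{"xyz": [-0.006, 0.045, 0.0], "turn": [0.0, 0.0, 0.099]}, {"xyz": [-0.006, 0.045, 0.0], "turn": [0.0, 0.0, 0.099]}, {"xyz": [-0.006, 0.045, 0.0], "turn": [0.0, 0.0, 0.099]}, {"xyz": [-0.006, 0.045, 0.0], "turn": [0.0, 0.0, 0.099]}, {"xyz": [-0.006, 0.045, 0.0], "turn": [0.0, 0.0, 0.099]}, {"xyz": [-0.006, 0.045, 0.0], "turn": [0.0, 0.0, 0.099]}, {"xyz": [-0.006, 0.045, -0.01], "turn": [0.0, 0.0, 0.099]}, {"xyz": [-0.006, 0.045, -0.02], "turn": [0.0, 0.0, 0.099]}, {"xyz": [-0.006, 0.045, -0.03], "turn": [0.0, 0.0, 0.099]}, {"xyz": [0.0, 0.0, 0.0], "turn": [0.0, 0.0, 0.0]}]'

```text
clock: 2.85
eef_pos: [371.7, 345.5, 154.1]
eef_rot: [-3.139, 0.003, 1.321]
wrist_force: [1.1, -0.4, 1.0]
finger_gap: 94.3
```

Call:
arm_command --deltas '[{"xyz": [0.001, 0.003, -0.04], "turn": [0.0, 0.0, 0.0]}, {"xyz": [0.0, 0.0, -0.04], "turn": [0.0, 0.0, 0.0]}, {"xyz": [0.0, 0.0, -0.03], "turn": [0.0, 0.0, 0.0]}, {"xyz": [0.0, 0.0, -0.02], "turn": [0.0, 0.0, 0.0]}, {"xyz": [0.0, 0.0, 0.0], "turn": [0.0, 0.0, 0.0]}]'

```text
clock: 3.48
eef_pos: [374.1, 346.2, 26.0]
eef_rot: [-3.141, 0.001, 1.316]
wrist_force: [0.2, -0.2, 0.1]
finger_gap: 93.7
```

```bash
python3 - <<'E'
from h import *
for n in('top','side'):
    c=snap(n,n+'1.png');p=proj(c,(372,348,25)).astype(int);i=cv2.imread('pics/'+n+'1.png')
    cv2.imwrite(f'pics/{n}1z.png',cv2.resize(i[max(0,p[1]-60):p[1]+60,p[0]-60:p[0]+60],None,fx=4,fy=4,interpolation=cv2.INTER_CUBIC))
a=[cv2.imread(f'pics/{n}1z.png') for n in('top','side')]
cv2.imwrite('pics/b1.png',cv2.resize(np.hstack([cv2.resize(x,(390,390)) for x in a]),(780,390)))
E
```

```text
(no output)
```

View pics/b1.png

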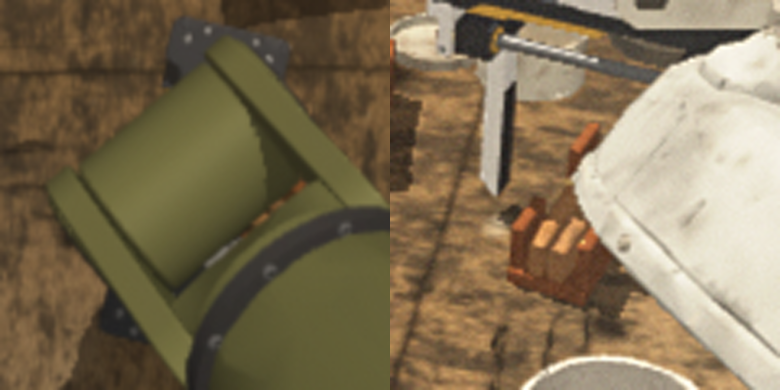

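Call:
arm_command --deltas '[{"xyz": [0.0, 0.002, -0.002], "turn": [0.0, 0.0, 0.0]}, {"xyz": [0.0, 0.0, 0.0], "turn": [0.0, 0.0, 0.0]}, {"xyz": [0.0, 0.0, 0.0], "turn": [0.0, 0.0, 0.0]}, {"xyz": [0.0, 0.0, 0.0], "turn": [0.0, 0.0, 0.0]}, {"xyz": [0.0, 0.0, 0.0], "turn": [0.0, 0.0, 0.0]}, {"xyz": [0.0, 0.0, 0.0], "turn": [0.0, 0.0, 0.0]}, {"xyz": [0.0, 0.0, 0.0], "turn": [0.0, 0.0, 0.0]}, {"xyz": [0.0, 0.0, 0.0], "turn": [0.0, 0.0, 0.0]}]' --gripper 1 --force 25

```text
clock: 4.58
eef_pos: [374.1, 349.1, 24.5]
eef_rot: [-3.142, 0.0, 1.317]
wrist_force: [-0.3, 1.1, 0.1]
finger_gap: 26.9
```

Gripped (26.9 mm, matching the 27 mm waist). Lift straight.

Call:
arm_command --deltas '[{"xyz": [0.0, 0.0, 0.015], "turn": [0.0, 0.0, 0.0]}, {"xyz": [0.0, 0.0, 0.025], "turn": [0.0, 0.0, 0.0]}, {"xyz": [0.0, 0.0, 0.03], "turn": [0.0, 0.0, 0.0]}, {"xyz": [0.0, 0.0, 0.03], "turn": [0.0, 0.0, 0.0]}, {"xyz": [0.0, 0.0, 0.0], "turn": [0.0, 0.0, 0.0]}, {"xyz": [0.0, 0.0, 0.0], "turn": [0.0, 0.0, 0.0]}]'

```text
clock: 5.32
eef_pos: [373.9, 348.9, 124.1]
eef_rot: [-3.141, 0.0, 1.317]
wrist_force: [0.3, -0.0, -0.6]
finger_gap: 26.5
```

```bash
python3 - <<'E'
from h import *
c=snap('side','s2.png');snap('top','t2.png')
E
```

```text
(no output)
```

View pics/s2.png

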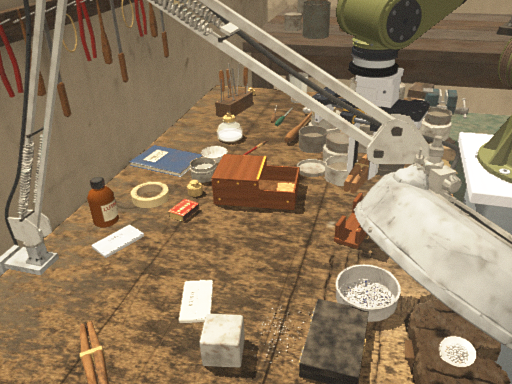

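Call:
arm_command --deltas '[{"xyz": [0.0142, 0.0065, 0.0], "turn": [0.0, 0.0, 0.176]}, {"xyz": [0.0142, 0.0065, 0.0], "turn": [0.0, 0.0, 0.176]}, {"xyz": [0.0142, 0.0065, 0.0], "turn": [0.0, 0.0, 0.176]}, {"xyz": [0.0142, 0.0065, 0.0], "turn": [0.0, 0.0, 0.176]}, {"xyz": [0.0142, 0.0065, 0.0], "turn": [0.0, 0.0, 0.176]}, {"xyz": [0.0142, 0.0065, 0.0], "turn": [0.0, 0.0, 0.176]}, {"xyz": [0.0142, 0.0065, 0.0], "turn": [0.0, 0.0, 0.176]}, {"xyz": [0.0142, 0.0065, 0.0], "turn": [0.0, 0.0, 0.176]}, {"xyz": [0.0142, 0.0065, 0.0], "turn": [0.0, 0.0, 0.176]}, {"xyz": [0.0142, 0.0065, 0.0], "turn": [0.0, 0.0, 0.176]}, {"xyz": [0.0142, 0.0065, 0.0], "turn": [0.0, 0.0, 0.176]}, {"xyz": [0.0, 0.0, 0.0], "turn": [0.0, 0.0, 0.0]}]'

```text
clock: 6.92
eef_pos: [530.4, 420.4, 122.9]
eef_rot: [-3.141, -0.002, -3.032]
wrist_force: [0.3, -1.2, -2.0]
finger_gap: 27.2
```

```bash
python3 - <<'E'
from h import *
c=snap('side','s3.png');snap('top','t3.png');print(read_state()['joints'])
E
```

```text
[ 6.16526722e-01  6.62116984e-01  1.21176706e+00  1.50481509e-05
  1.26924833e+00 -1.06122280e+00]
```

View pics/s3.png

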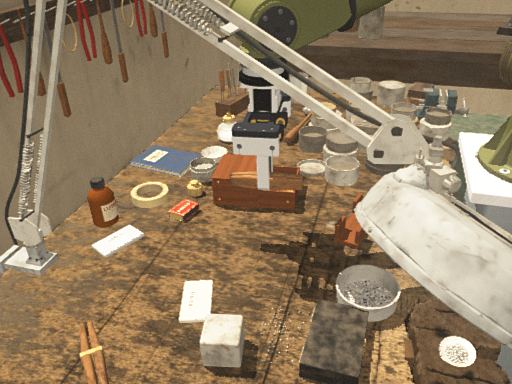

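Call:
arm_command --deltas '[{"xyz": [0.0, 0.0, -0.03], "turn": [0.0, 0.0, 0.0]}, {"xyz": [0.0, 0.0, -0.03], "turn": [0.0, 0.0, 0.0]}, {"xyz": [0.0, 0.0, -0.025], "turn": [0.0, 0.0, 0.0]}, {"xyz": [0.0, 0.0, -0.015], "turn": [0.0, 0.0, 0.0]}, {"xyz": [0.0, 0.0, -0.004], "turn": [0.0, 0.0, 0.0]}, {"xyz": [0.0, 0.0, -0.003], "turn": [0.0, 0.0, 0.0]}, {"xyz": [0.0, 0.0, 0.0], "turn": [0.0, 0.0, 0.0]}]'

```text
clock: 7.9
eef_pos: [530.6, 420.8, 18.1]
eef_rot: [3.141, 0.001, -3.031]
wrist_force: [-0.9, -0.1, 0.2]
finger_gap: 27.0
```

```bash
python3 - <<'E'
from h import *
c=snap('side','s4.png')
for k in range(4):
  s=read_state();print(s['eef_pos'],s['wrist_force']); camera('top')
i=cv2.imread('pics/s4.png');cv2.imwrite('pics/s4z.png',cv2.resize(i[120:260,180:340],None,fx=4,fy=4,interpolation=cv2.INTER_CUBIC))
E
```

```text
[530.63006185 420.80639285  18.19716167] [-0.17386094  0.26831991 -1.09194884]
[530.62697176 420.79099793  18.15708062] [ 0.37783555  0.12838408 -0.79833688]
[530.5586263  420.78845457  18.05303731] [-0.25412598 -0.58942168  0.15980765]
[530.55520032 420.75068922  17.95435545] [ 0.03621571 -0.16192911 -0.66453375]
```

View pics/s4z.png

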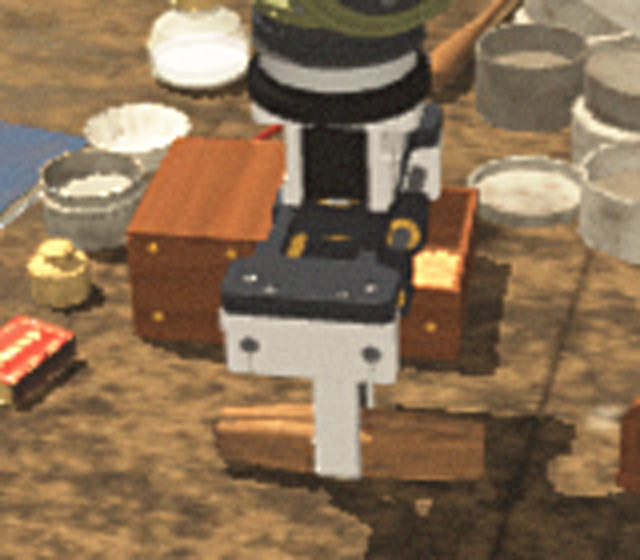

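Call:
arm_command --deltas '[{"xyz": [0.0, 0.0, -0.0015], "turn": [0.0, 0.0, 0.0]}, {"xyz": [0.0, 0.0, -0.001], "turn": [0.0, 0.0, 0.0]}, {"xyz": [0.0, 0.0, 0.0], "turn": [0.0, 0.0, 0.0]}]'

```text
clock: 8.52
eef_pos: [530.3, 420.6, 14.8]
eef_rot: [-3.141, -0.0, -3.03]
wrist_force: [-0.3, -0.6, -0.8]
finger_gap: 26.7
```

Call:
arm_command --deltas '[{"xyz": [0.0, 0.0, -0.001], "turn": [0.0, 0.0, 0.0]}, {"xyz": [0.0, 0.0, 0.0], "turn": [0.0, 0.0, 0.0]}]'

```text
clock: 8.78
eef_pos: [530.5, 420.7, 14.5]
eef_rot: [3.141, 0.0, -3.03]
wrist_force: [-1.4, -1.2, 4.7]
finger_gap: 26.7
```

Call:
arm_command --deltas '[{"xyz": [0.0, 0.0, 0.0], "turn": [0.0, 0.0, 0.0]}, {"xyz": [0.0, 0.0, 0.0], "turn": [0.0, 0.0, 0.0]}, {"xyz": [0.0, 0.0, 0.0], "turn": [0.0, 0.0, 0.0]}, {"xyz": [0.0, 0.0, 0.0], "turn": [0.0, 0.0, 0.0]}, {"xyz": [0.0, 0.0, 0.0], "turn": [0.0, 0.0, 0.0]}, {"xyz": [0.0, 0.0, 0.0], "turn": [0.0, 0.0, 0.0]}]' --gripper 0.3

```text
clock: 9.52
eef_pos: [530.3, 420.6, 13.9]
eef_rot: [-3.142, -0.0, -3.03]
wrist_force: [-0.3, -0.7, 0.2]
finger_gap: 65.7
```

```bash
python3 - <<'E'
from h import *
c=snap('side','s5.png')
i=cv2.imread('pics/s5.png');cv2.imwrite('pics/s5z.png',cv2.resize(i[160:260,200:320],None,fx=6,fy=6,interpolation=cv2.INTER_CUBIC))
E
```

```text
(no output)
```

View pics/s5z.png

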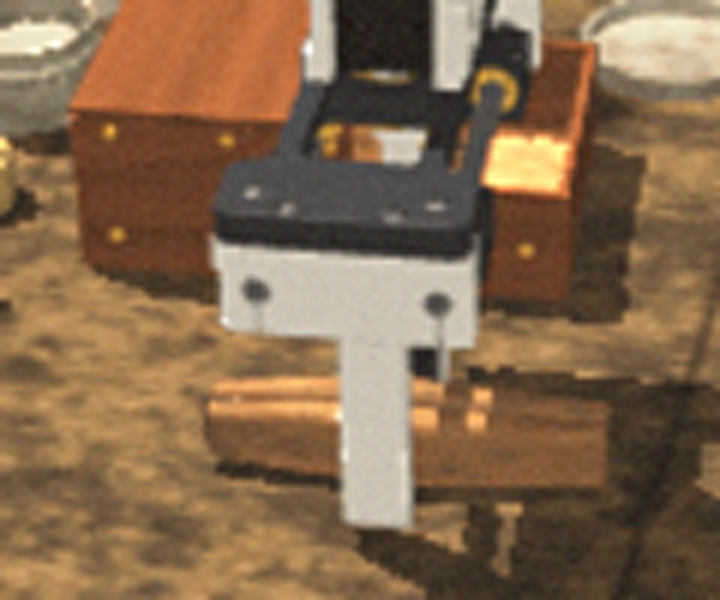

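```bash
python3 - <<'E'
from h import *
c=camera('side')
a=ray(c,200+208/6,160+417/6,12.5);b=ray(c,200+608/6,160+448/6,12.5);print(a,b,(a+b)/2,np.linalg.norm(a-b),np.degrees(np.arctan2(*(b-a)[1::-1])))
E
```

```text
[588.96964361 429.60606069  12.5       ] [466.00216231 414.77020798  12.5       ] [527.48590296 422.18813433  12.5       ] 123.85921033329736 -173.12059569919109
```

Call:
arm_command --deltas '[{"xyz": [-0.0108, -0.0011, 0.0], "turn": [0.0, 0.0, 0.0]}, {"xyz": [-0.0108, -0.0011, 0.0], "turn": [0.0, 0.0, 0.0]}, {"xyz": [-0.0108, -0.0011, 0.0], "turn": [0.0, 0.0, 0.0]}, {"xyz": [-0.0108, -0.0011, 0.0], "turn": [0.0, 0.0, 0.0]}, {"xyz": [0.0, 0.0, 0.0], "turn": [0.0, 0.0, 0.0]}, {"xyz": [0.0, 0.0, 0.0], "turn": [0.0, 0.0, 0.0]}]'

```text
clock: 10.38
eef_pos: [487.4, 416.3, 14.1]
eef_rot: [3.141, 0.0, -3.03]
wrist_force: [0.2, 0.8, 0.1]
finger_gap: 65.3
```

Call:
arm_command --deltas '[{"xyz": [0.0, 0.0, 0.0], "turn": [0.0, 0.0, 0.0]}, {"xyz": [0.0, 0.0, 0.0], "turn": [0.0, 0.0, 0.0]}, {"xyz": [0.0, 0.0, 0.0], "turn": [0.0, 0.0, 0.0]}, {"xyz": [0.0, 0.0, 0.0], "turn": [0.0, 0.0, 0.0]}, {"xyz": [0.0, 0.0, 0.0], "turn": [0.0, 0.0, 0.0]}, {"xyz": [0.0, 0.0, 0.0], "turn": [0.0, 0.0, 0.0]}]' --gripper 1 --force 35

```text
clock: 11.12
eef_pos: [487.2, 416.2, 13.9]
eef_rot: [-3.142, -0.0, -3.03]
wrist_force: [-0.4, -0.5, 0.1]
finger_gap: 22.9
```

```bash
python3 - <<'E'
from h import *
c=snap('side','s6.png')
i=cv2.imread('pics/s6.png');cv2.imwrite('pics/s6z.png',cv2.resize(i[160:260,200:320],None,fx=6,fy=6,interpolation=cv2.INTER_CUBIC))
E
```

```text
(no output)
```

View pics/s6z.png

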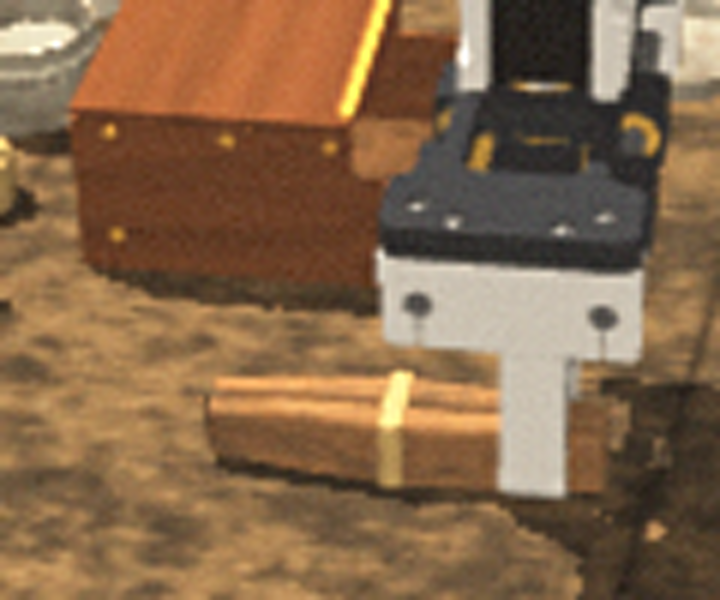

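Call:
arm_command --deltas '[{"xyz": [0.0, 0.0, 0.02], "turn": [0.0, 0.0, 0.0]}, {"xyz": [0.0, 0.0, 0.04], "turn": [0.0, 0.0, 0.0]}, {"xyz": [0.0, 0.0, 0.045], "turn": [0.0, 0.0, 0.0]}, {"xyz": [0.0, 0.0, 0.045], "turn": [0.0, 0.0, 0.0]}, {"xyz": [-0.01, -0.036, 0.0], "turn": [0.0, 0.0, 0.0]}, {"xyz": [-0.012, -0.04, 0.0], "turn": [0.0, 0.0, 0.0]}, {"xyz": [-0.012, -0.04, 0.0], "turn": [0.0, 0.0, 0.0]}, {"xyz": [-0.012, -0.04, 0.0], "turn": [0.0, 0.0, 0.0]}, {"xyz": [0.0, 0.0, 0.0], "turn": [0.0, 0.0, 0.0]}, {"xyz": [0.0, 0.0, 0.0], "turn": [0.0, 0.0, 0.0]}]'

```text
clock: 12.42
eef_pos: [441.6, 260.7, 165.1]
eef_rot: [3.141, 0.002, -3.031]
wrist_force: [0.3, -0.2, -1.4]
finger_gap: 23.0
```

Call:
arm_command --deltas '[{"xyz": [0.0, 0.0, 0.0], "turn": [-0.0117, 0.104, 0.0]}, {"xyz": [0.0, 0.0, 0.0], "turn": [-0.0117, 0.104, 0.0]}, {"xyz": [0.0, 0.0, 0.0], "turn": [-0.0117, 0.104, 0.0]}, {"xyz": [0.0, 0.0, 0.0], "turn": [-0.0117, 0.104, 0.0]}, {"xyz": [0.0, 0.0, 0.0], "turn": [-0.0117, 0.104, 0.0]}, {"xyz": [0.0, 0.0, 0.0], "turn": [0.0, 0.0, 0.0]}, {"xyz": [0.0, 0.0, 0.0], "turn": [0.0, 0.0, 0.0]}]'

```text
clock: 13.3
eef_pos: [441.2, 260.7, 164.0]
eef_rot: [-3.141, -0.521, -3.03]
wrist_force: [0.2, -0.1, -0.1]
finger_gap: 23.0
```

```bash
python3 - <<'E'
from h import *
snap('side','s7.png');c=snap('top','t7.png');print(read_state()['joints'],read_state()['eef_pos'])
E
```

```text
[ 0.39203774  0.55830404  1.36119303  0.13948682  1.72464469 -1.30464696] [441.02219571 260.54096937 164.45709279]
```

View pics/s7.png

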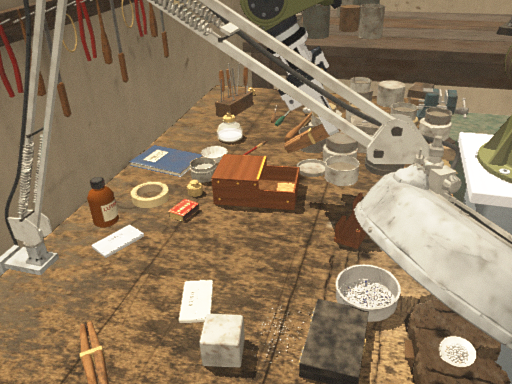

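View pics/t7.png

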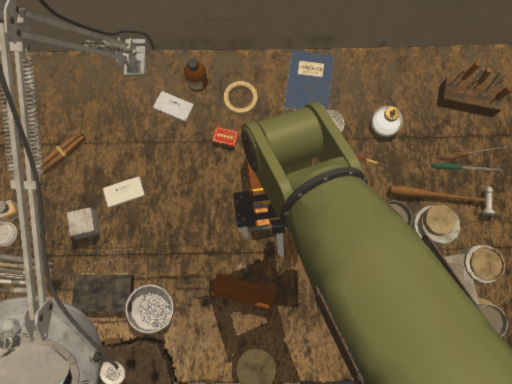

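```bash
cat >> h.py <<'E'
C=np.array([589,276.5]);AX=np.array([-.9937,-.112]);AY=np.array([.112,-.9937])
def toT(p): d=np.array(p[:2])-C; return np.array([d@AX,d@AY,p[2]])
def toW(p): return np.array([*(C+p[0]*AX+p[1]*AY),p[2]])
def pts(th,tcp,off=1.6,g=42):
    # tilt th; returns clamp points in world: free end, centre, held end
    t=toT(tcp); u=np.array([np.cos(th),0,np.sin(th)]); n=np.array([-np.sin(th),0,np.cos(th)])
    a=t-off*n
    return [a-(g+61)*u,a-g*u,a+(61-g)*u],u,n
def overlay(name,f,box,s):
    st=read_state();tcp=st['eef_pos'];th=-st['eef_rot'][1]
    c=snap(name,f);i=cv2.imread('pics/'+f);x0,x1,y0,y1=box
    z=cv2.resize(i[y0:y1,x0:x1],None,fx=s,fy=s,interpolation=cv2.INTER_CUBIC)
    P,u,n=pts(th,tcp)
    for p in P:
        q=(proj(c,toW(p))-[x0,y0])*s;cv2.circle(z,tuple(int(v) for v in q),3,(255,0,255),-1);print(p.round(1),(q/s+[x0,y0]).round(1))
    cv2.imwrite('pics/z'+f,z);print(tcp,th)
E
python3 - <<'E'
from h import *
overlay('side','s8.png',(240,360,90,210),5)
E
```

```text
[ 60.3  -0.7 111.8] [286.  147.9]
[113.2  -0.7 142.2] [313.1 135.3]
[166.1  -0.7 172.5] [341.8 121.9]
[441.02219571 260.54096937 164.45709279] 0.5209686782894218
```

View pics/zs8.png

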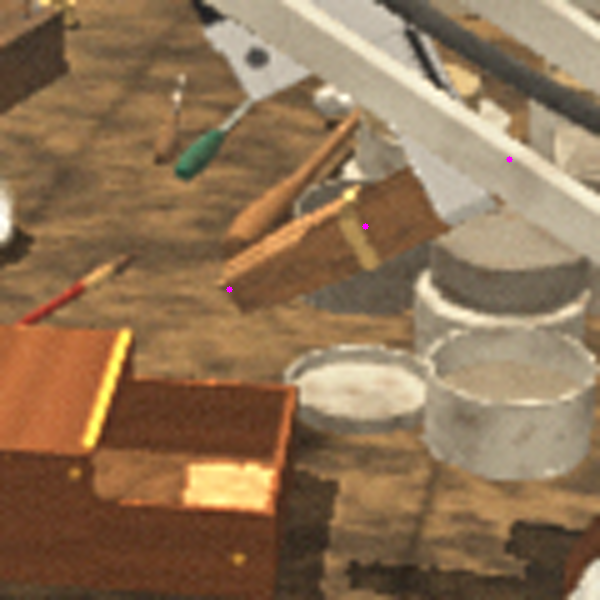

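```bash
cat > plan.py <<'E'
import numpy as np
L=np.linspace(-61,61,123);H=np.interp(abs(L),[0,30,61],[12.4,11.5,9.4])
def chk(xf,zf,th,g=42):
    u=np.array([np.cos(th),np.sin(th)]);n=np.array([-np.sin(th),np.cos(th)])
    c=np.array([xf,zf])+61*u
    P=np.r_[[c+l*u+h*n for l,h in zip(L,H)],[c+l*u-h*n for l,h in zip(L,H)]]
    t=c+g*u+1.6*n
    F=np.array([t-11*n+8*u,t-11*n-8*u])
    A=np.r_[P,F]
    # roof clearance: edge point (12,60) perpendicular dist above axis minus H
    d=np.array([12,60])-c;l=d@u;roof=d@n-np.interp(l,L,H) if abs(l)<=61 else 99
    under=P[P[:,0]<12];r2=60-under[:,1].max() if len(under) else 99
    fl=A[(A[:,0]<80)][:,1].min()-6 if (A[:,0]<80).any() else 99
    e=A[(A[:,0]>79)&(A[:,0]<85)];w=e[:,1].min()-42 if len(e) else 99
    fx=80-A[A[:,1]<42][:,0].max() if (A[:,1]<42).any() else 99
    f2=(-80 - P[:,0].min())*-1
    return t,dict(roof=round(roof,1),r2=round(r2,1),floor=round(fl,1),wall=round(w,1),endx=round(fx,1),far=round(f2,1))
if __name__=='__main__':
    D=np.radians;prev=None
    W=[(60,69,.52),(30,52,.52),(0,35,.52),(-26,20,.52),(-34,19,.46),(-42,18.5,.38),(-48,18.5,.3),(-53,18.5,.22),(-56,18.5,.14),(-58,18.5,.07),(-59,19,0.0)]
    for w in W:
        t,k=chk(*w);print(w,t.round(1),k)
E
python3 plan.py
```

```text
(60, 69, 0.52) [148.6 121.6] {'roof': 99, 'r2': 99, 'floor': np.float64(54.8), 'wall': np.float64(25.9), 'endx': 99, 'far': np.float64(135.3)}
(30, 52, 0.52) [118.6 104.6] {'roof': 99, 'r2': 99, 'floor': np.float64(37.8), 'wall': np.float64(24.4), 'endx': 99, 'far': np.float64(105.3)}
(0, 35, 0.52) [88.6 87.6] {'roof': np.float64(4.8), 'r2': np.float64(6.3), 'floor': np.float64(20.8), 'wall': np.float64(25.1), 'endx': np.float64(44.7), 'far': np.float64(75.3)}
(-26, 20, 0.52) [62.6 72.6] {'roof': np.float64(3.7), 'r2': np.float64(4.7), 'floor': np.float64(5.8), 'wall': np.float64(27.1), 'endx': np.float64(43.5), 'far': np.float64(49.3)}
(-34, 19, 0.46) [57.6 66.2] {'roof': np.float64(4.0), 'r2': np.float64(4.7), 'floor': np.float64(4.6), 'wall': np.float64(22.7), 'endx': np.float64(41.5), 'far': np.float64(41.8)}
(-42, 18.5, 0.38) [53.1 58.2] {'roof': np.float64(6.2), 'r2': np.float64(6.7), 'floor': np.float64(3.8), 'wall': 99, 'endx': np.float64(33.2), 'far': np.float64(34.5)}
(-48, 18.5, 0.3) [49.9 50.5] {'roof': np.float64(9.8), 'r2': np.float64(10.3), 'floor': np.float64(3.5), 'wall': 99, 'endx': np.float64(18.0), 'far': np.float64(29.2)}
(-53, 18.5, 0.22) [47.2 42.5] {'roof': np.float64(14.3), 'r2': np.float64(14.6), 'floor': np.float64(3.3), 'wall': 99, 'endx': np.float64(11.9), 'far': np.float64(24.9)}
(-56, 18.5, 0.14) [45.8 34.5] {'roof': np.float64(19.6), 'r2': np.float64(19.7), 'floor': np.float64(3.2), 'wall': 99, 'endx': np.float64(13.9), 'far': np.float64(22.7)}
(-58, 18.5, 0.07) [44.6 27.3] {'roof': np.float64(24.5), 'r2': np.float64(24.5), 'floor': np.float64(3.1), 'wall': 99, 'endx': np.float64(15.6), 'far': np.float64(21.3)}
(-59, 19, 0.0) [44.  20.6] {'roof': np.float64(28.9), 'r2': np.float64(28.6), 'floor': np.float64(0.6), 'wall': 99, 'endx': np.float64(17.0), 'far': np.float64(21.0)}
```

Call:
arm_command --deltas '[{"xyz": [0.0, 0.0, -0.0145], "turn": [0.0, 0.0, 0.0]}, {"xyz": [0.0, 0.0, -0.0145], "turn": [0.0, 0.0, 0.0]}, {"xyz": [0.0, 0.0, -0.014], "turn": [0.0, 0.0, 0.0]}, {"xyz": [0.0149, 0.0017, -0.0085], "turn": [0.0, 0.0, 0.0]}, {"xyz": [0.0149, 0.0017, -0.0085], "turn": [0.0, 0.0, 0.0]}, {"xyz": [0.0149, 0.0017, -0.0085], "turn": [0.0, 0.0, 0.0]}, {"xyz": [0.0, 0.0, 0.0], "turn": [0.0, 0.0, 0.0]}, {"xyz": [0.0, 0.0, 0.0], "turn": [0.0, 0.0, 0.0]}]'

```text
clock: 14.45
eef_pos: [485.4, 265.3, 95.3]
eef_rot: [-3.141, -0.524, -3.03]
wrist_force: [0.6, 0.8, -0.9]
finger_gap: 22.6
```

```bash
python3 - <<'E'
from h import *
overlay('side','s9.png',(220,340,90,210),5);print(toT(read_state()['eef_pos']))
E
```

```text
[15.8 -0.5 42.4] [264.6 176.7]
[68.6 -0.5 72.9] [289.9 165.3]
[121.4  -0.5 103.4] [316.6 153.3]
[485.43111852 265.29349756  95.2884969 ] 0.5236858798229584
[104.10123699  -0.51248843  95.56849009]
```

View pics/zs9.png

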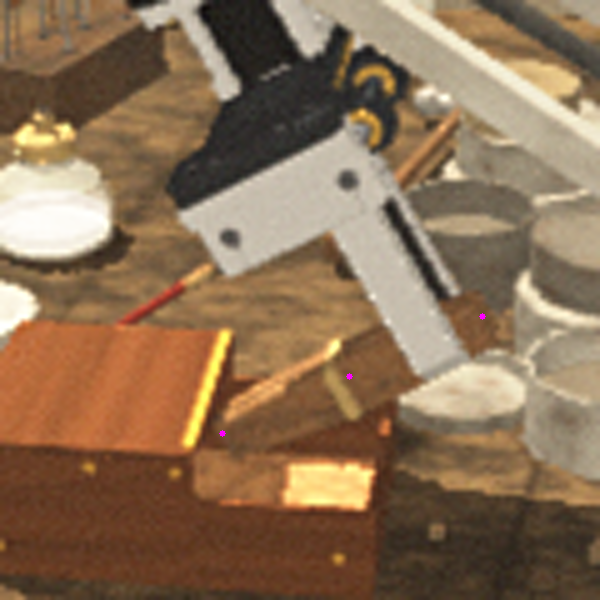

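Call:
arm_command --deltas '[{"xyz": [0.0137, 0.0015, -0.0077], "turn": [0.0, 0.0, 0.0]}, {"xyz": [0.0137, 0.0015, -0.0077], "turn": [0.0, 0.0, 0.0]}, {"xyz": [0.0137, 0.0015, -0.0077], "turn": [0.0, 0.0, 0.0]}, {"xyz": [0.0, 0.0, 0.0], "turn": [0.0, 0.0, 0.0]}, {"xyz": [0.0, 0.0, 0.0], "turn": [0.0, 0.0, 0.0]}]'

```text
clock: 15.12
eef_pos: [526.5, 269.9, 72.8]
eef_rot: [-3.141, -0.523, -3.03]
wrist_force: [-0.4, -0.7, -0.3]
finger_gap: 22.7
```

```bash
python3 - <<'E'
from h import *
overlay('side','s10.png',(220,340,90,210),5);print(toT(read_state()['eef_pos']),read_state()['wrist_force'])
E
```

```text
[-25.6  -0.4  20. ] [245.6 184.6]
[27.2 -0.4 50.5] [270.  173.7]
[80.1 -0.4 80.9] [295.6 162.1]
[526.52759997 269.90292599  72.82608048] 0.5230444296115668
[62.75534224 -0.45092805 72.9447257 ] [-0.6080467   0.69473445 -0.44549117]
```

View pics/zs10.png

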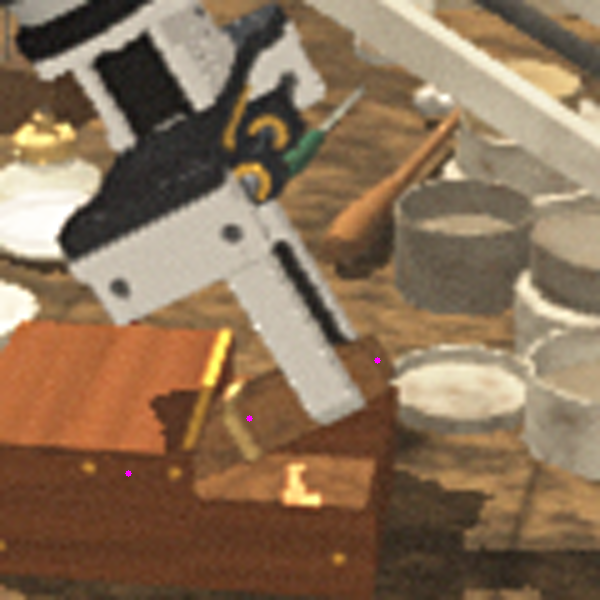

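Call:
arm_command --deltas '[{"xyz": [0.005, 0.0006, -0.0064], "turn": [0.0067, -0.0596, 0.0]}, {"xyz": [0.0045, 0.0005, -0.008], "turn": [0.009, -0.0795, 0.0]}, {"xyz": [0.0032, 0.0004, -0.0077], "turn": [0.009, -0.0795, 0.0]}, {"xyz": [0.0, 0.0, 0.0], "turn": [0.0, 0.0, 0.0]}]'

```text
clock: 15.68
eef_pos: [538.9, 271.4, 51.0]
eef_rot: [-3.142, -0.303, -3.03]
wrist_force: [0.1, 0.5, -0.2]
finger_gap: 23.0
```

Call:
arm_command --deltas '[{"xyz": [0.0027, 0.0003, -0.008], "turn": [0.009, -0.0795, 0.0]}, {"xyz": [0.0014, 0.0001, -0.008], "turn": [0.009, -0.0795, 0.0]}, {"xyz": [0.0, 0.0, 0.0], "turn": [0.0, 0.0, 0.0]}, {"xyz": [0.0, 0.0, 0.0], "turn": [0.0, 0.0, 0.0]}]'

```text
clock: 16.18
eef_pos: [544.0, 271.8, 34.8]
eef_rot: [3.141, -0.145, -3.03]
wrist_force: [-0.3, 0.2, -0.2]
finger_gap: 22.9
```

```bash
python3 - <<'E'
from h import *
overlay('side','s11.png',(220,340,90,210),5);print(toT(read_state()['eef_pos']),read_state()['wrist_force'])
E
```

```text
[-56.5  -0.4  18.4] [231.6 184.3]
[ 3.9 -0.4 27.2] [259.2 182.6]
[64.3 -0.4 36. ] [287.6 180.8]
[544.00845334 271.78734731  34.83549876] 0.1449913184694993
[45.09923766 -0.31716266 34.72908367] [-0.43028416  0.8049882  -0.70316147]
```

View pics/zs11.png

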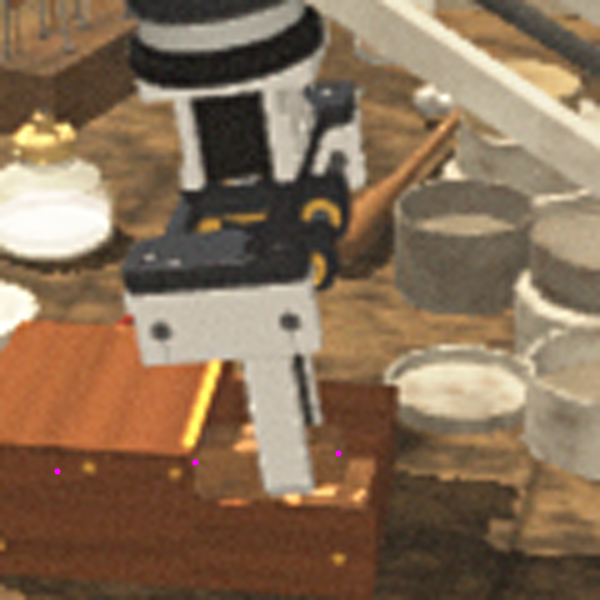

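Call:
arm_command --deltas '[{"xyz": [0.0012, 0.0001, -0.0072], "turn": [0.0078, -0.0696, 0.0]}, {"xyz": [0.0006, 0.0001, -0.005], "turn": [0.0084, -0.0746, 0.0]}, {"xyz": [0.0, 0.0, 0.0], "turn": [0.0, 0.0, 0.0]}, {"xyz": [0.0, 0.0, -0.001], "turn": [0.0, 0.0, 0.0]}, {"xyz": [0.0, 0.0, 0.0], "turn": [0.0, 0.0, 0.0]}]'

```text
clock: 16.85
eef_pos: [545.9, 271.9, 21.1]
eef_rot: [3.141, 0.001, -3.031]
wrist_force: [0.1, -0.3, -0.3]
finger_gap: 22.8
```

Call:
arm_command --deltas '[{"xyz": [0.0, 0.0, -0.001], "turn": [0.0, 0.0, 0.0]}, {"xyz": [0.0, 0.0, 0.0], "turn": [0.0, 0.0, 0.0]}]'

```text
clock: 17.1
eef_pos: [545.6, 271.9, 20.0]
eef_rot: [3.141, 0.002, -3.03]
wrist_force: [0.9, -0.5, -0.4]
finger_gap: 22.3
```

Call:
arm_command --deltas '[{"xyz": [0.0, 0.0, -0.0005], "turn": [0.0, 0.0, 0.0]}, {"xyz": [0.0, 0.0, 0.0], "turn": [0.0, 0.0, 0.0]}, {"xyz": [0.0, 0.0, 0.0], "turn": [0.0, 0.0, 0.0]}]'

```text
clock: 17.48
eef_pos: [545.6, 271.9, 19.7]
eef_rot: [3.141, 0.002, -3.03]
wrist_force: [-0.5, -0.6, 4.2]
finger_gap: 22.9
```

Call:
arm_command --deltas '[{"xyz": [0.0, 0.0, 0.0], "turn": [0.0, 0.0, 0.0]}, {"xyz": [0.0, 0.0, 0.0], "turn": [0.0, 0.0, 0.0]}, {"xyz": [0.0, 0.0, 0.0], "turn": [0.0, 0.0, 0.0]}, {"xyz": [0.0, 0.0, 0.0], "turn": [0.0, 0.0, 0.0]}, {"xyz": [0.0, 0.0, 0.0], "turn": [0.0, 0.0, 0.0]}]' --gripper 0.48

```text
clock: 18.1
eef_pos: [545.6, 271.9, 19.5]
eef_rot: [3.141, 0.002, -3.03]
wrist_force: [0.8, -0.1, 0.9]
finger_gap: 49.0
```

Call:
arm_command --deltas '[{"xyz": [0.0, 0.0, 0.01], "turn": [0.0, 0.0, 0.0]}, {"xyz": [0.0, 0.0, 0.03], "turn": [0.0, 0.0, 0.0]}, {"xyz": [0.0, 0.0, 0.04], "turn": [0.0, 0.0, 0.0]}, {"xyz": [0.0, 0.0, 0.05], "turn": [0.0, 0.0, 0.0]}, {"xyz": [-0.03, 0.0, 0.04], "turn": [0.0, 0.0, 0.0]}, {"xyz": [-0.05, -0.02, 0.0], "turn": [0.0, 0.0, 0.0]}, {"xyz": [-0.05, -0.04, 0.0], "turn": [0.0, 0.0, 0.0]}, {"xyz": [-0.02, -0.05, 0.0], "turn": [0.0, 0.0, 0.0]}, {"xyz": [0.0, -0.05, 0.0], "turn": [0.0, 0.0, 0.0]}, {"xyz": [0.0, -0.05, 0.0], "turn": [0.0, 0.0, 0.0]}, {"xyz": [0.0, 0.0, 0.0], "turn": [0.0, 0.0, 0.0]}, {"xyz": [0.0, 0.0, 0.0], "turn": [0.0, 0.0, 0.0]}]'

```text
clock: 19.6
eef_pos: [396.9, 63.2, 190.0]
eef_rot: [3.141, 0.003, -3.031]
wrist_force: [-0.4, 0.3, -0.3]
finger_gap: 48.8
```

```bash
python3 - <<'E'
from h import *
ims=[]
for n,b in(('side',(200,320,130,230)),('top',(215,335,110,240))):
    snap(n,n+'12.png');i=cv2.imread('pics/'+n+'12.png');ims.append(cv2.resize(i[b[2]:b[3],b[0]:b[1]],(390,int(390*(b[3]-b[2])/120)),interpolation=cv2.INTER_CUBIC))
h=max(x.shape[0] for x in ims);cv2.imwrite('pics/b12.png',np.hstack([cv2.copyMakeBorder(x,0,h-x.shape[0],0,0,cv2.BORDER_CONSTANT) for x in ims]))
E
```

```text
(no output)
```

View pics/b12.png

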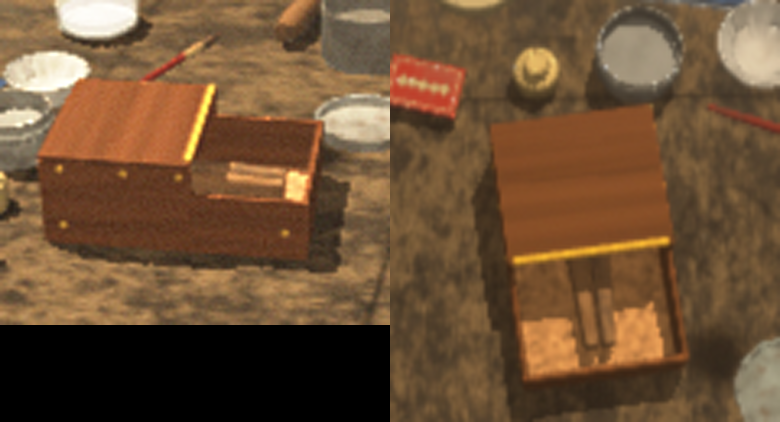

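```bash
python3 - <<'E'
from h import *
c=camera('top');a=toT(ray(c,279,216.8,25));b=toT(ray(c,215+199.5/3.25,110+265/3.25,28));print(a,b,'centre x',a[0]-61,'yaw',np.arctan2(a[1]-b[1],a[0]-b[0]))
i0=cv2.imread('pics/top0.png').astype(int);i1=cv2.imread('pics/top12.png').astype(int)
print('bystander diff',abs(i0-i1)[105:150,205:310].mean(),abs(i0-i1).mean())
print(read_state()['clock'],sign_off())
E
```

```text
[64.21631665 -0.5839432  25.        ] [ 9.43500964  1.57132687 28.        ] centre x 3.216316648929663 yaw -0.03932288553962778
bystander diff 1.953015873015873 5.0762786865234375
the job is handed in; nothing more can be done
19.75 None
```

The ring clamp is in the till, lying flat and lengthwise on the floor, and I handed the job in at 19.75 s of the 45 s allowed. The hand-in reports no verdict.

**What I did:** I lifted the clamp from the rest by its waist (gap 26.9 mm) and laid it on the bare bench left of the till. I let go there, then took it again about 42 mm from its middle (gap 22.9 mm). I tipped it about 0.52 rad, passed the free end under the roof edge and lowered it. I opened the fingers only once the wrist force showed the floor carrying it (about 4 N).

**Last checks:**
- **Clamp position:** the centre measures about 3 mm lengthwise and under 2 mm crosswise from the till's middle.
- **Clamp angle:** the clamp is about 0.04 rad off the till's length. I did not measure its level directly after letting go. The tool was level at release, and the clamp looks flat in both views.
- **Bystanders:** tin, weight and matchbox look unmoved compared with the first picture.
- **Arm:** it was well clear of everything when I handed in, and no check failed.
- **Not seen:** the lamp hid the lift out of the rest from the side camera. I took it as good from the finger gap and the empty rest.

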